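Set up a plaster casting box

ROBOT

A 6-joint arm with a two-finger parallel gripper is mounted at the origin on the work surface. World frame = base frame: x ahead of the robot, y to its left, z up, the work surface at z = 0. Lengths are in m, angles in rad, forces in N, time in s.
With the tool pointing down it reaches from about 0.425 to 0.95 m from the base axis. Payload 3.5 kg.
Tool frame: the origin (TCP) lies on the centre line of the jaws, within the pads' length; the fingertips stand 17 mm ahead of it and the grasp point (between the pads) lies 2 mm behind it; z points along the fingers, y is the line along which they close (so a half turn about z gives the same grasp; the last joint's range is limited). The gripper opens to 85 mm and grips with 20 to 120 N. Pads are 22 mm wide; open, the fingers measure 114 mm over their backs; the gripper's body (76 mm by 85 mm) begins 54 mm behind the grasp point. The pads swing forward as they close: fully open they stand 13 mm farther back than shut.
Start: joints at [-1.316, 0.286, 1.577, -0, 1.279, -0.15], TCP at [0.266, -0.62, 0.228] pointing down, gripper open.
Joint ranges: [-2.77, 2.77], [-0.9, 2.22], [0.21, 2.48], [-1.53, 4.67], [0.24, 2.81], [-2.84, 2.84]. Speed limits (rad/s): [2.79, 2.79, 3.14, 3.14, 3.14, 3.14].

INTERFACE

Orientations are given as a unit quaternion [x, y, z, w].
In Python, from plant import ctrl gives the robot as it stands. The module is installed in compiled form; this text tells all that it offers.
- The arm moves only by the tool drive_tool, never from a script. Its argument "moves" is a list of rows, each a list of 3 entries, a list of its own where there are three numbers: the turn, a rotation vector about the tool's x, y, z in rad, then the shift along the tool's x, y, z in m, then the finger opening in m, from 0 to 0.0854. A call has 1 to 5 rows; each row shifts and turns the commanded pose from where the row before left it, along the tool's axes as they then stand; what a row does not reach is not made up. A row lasts 1/8 s, in which the tool goes at most 62.5 mm and 10.7 degrees, less where a joint would pass 70% of its speed; a pose out of reach is approached as far as the arm can. A call with a gripper value outside its range is refused whole. The fingers move at their own pace and stop on an object; "grip_force" is the grip in N (left out, the last holds). Time passes only in rows, so rows that do not move let the fingers close. It gives the time, the measured TCP pose, the force, the opening and the grip force at its end, in the units of the state.
- ctrl.get_state(): the state, without advancing time (a new reading comes with each control period).
- ctrl.read_camera(name): name is "scene" or "top"; returns a dict with "image" (480x640x3 uint8, red, green, blue), "fx", "fy", "cx", "cy" (pixels), "dist" ([k1, k2, p1, p2, k3] as OpenCV has them; the pictures are not rectified), "R" (3x3) and "t" (3): a world point X has camera coordinates R X + t. Camera axes: x right, y down, z forward; pixel columns grow to the right and rows downward; lengths in m; the calibration is good to about 2 mm. A picture is of the moment at which its call begins. There is no depth.
- ctrl.sign_off(): hands the job in; it is judged then, once.
The state is a dict: "time": time; "qpos": joint angles; "dq": joint speeds; "joint_efforts": joint torques, N m; "eef_pos": TCP position; "tcp_rot": TCP orientation; "contact_force": force on the tool from outside, world axes, zero at the start; "wrist_torque": the same for the moment, N m; "opening": opening from 0.0 (shut) to 1.0 (fully open); "finger_force": force on a finger pad.
Only numpy, scipy, OpenCV 4.12 (cv2) and the standard library are available. Lean on these libraries where they do the work, as an engineer would, in place of code of your own. Each camera call takes 0.05 s, during which the arm holds its last target. There are 200 camera calls.

TASK

Set up the casting box around the plaster half-mould: raise its three hinged boards fully upright by their tabs. Then take from the rack the thickest wooden slip that still goes into the gap between the mould and the raised end board, stand it upright in that gap, fully down on the baseboard, and let go. Leave the other things on the table undisturbed.

Things in the scene. Friction and masses are not known exactly. Their poses are not given: they have to be found in the camera images.
- base: the wooden baseboard of the casting box, fixed to the table; its top is a flat 36 mm above the table, reaching from x = -100 to 75 mm and y = -60 to 60 mm in its own frame; origin on the table below the middle of the box; its x axis points to the end board, its y axis to the left board
- end_board (a joint): hinge angle of the end board (144 mm long, on the side away from the robot), 12 mm plywood, 50 mm from hinge to top edge: 0 = flat outwards, level with the baseboard's top; 1.57 = upright, at its stop. Stiff hinge (0.25 N m friction): it stays where left. May start partly raised (up to 0.4). Hinge line 36 mm above the table, at x = 75 mm of the base, which is also the upright inner face
- left_board (a joint): hinge angle of the left board (150 mm long), 12 mm plywood, 50 mm from hinge to top edge: 0 = flat outwards, level with the baseboard's top; 1.57 = upright, at its stop. Stiff hinge (0.25 N m friction): it stays where left. May start partly raised (up to 0.4). Hinge line 36 mm above the table, at y = 60 mm of the base, which is also the upright inner face
- right_board (a joint): hinge angle of the right board (150 mm long), 12 mm plywood, 50 mm from hinge to top edge: 0 = flat outwards, level with the baseboard's top; 1.57 = upright, at its stop. Stiff hinge (0.25 N m friction): it stays where left. May start partly raised (up to 0.4). Hinge line 36 mm above the table, at y = -60 mm of the base, which is also the upright inner face
- end_board_tab (a point): point in the tab of the end board. The tab, 32 mm wide, 12 mm thick, sticks 40 mm out of the board's top edge, in its plane. The point moves with the board, 78 mm from the hinge line, at y = -30 mm of the base (off the board's middle), mid-thickness (6 mm below the hinge line when flat, 6 mm outside it when upright). x: hinge to tab end; y: along the hinge; z: up when flat, to the box's inside when upright
- left_board_tab (a point): point in the tab of the left board. The tab, 32 mm wide, 12 mm thick, sticks 40 mm out of the board's top edge, in its plane. The point moves with the board, 78 mm from the hinge line, at x = 0 of the base, mid-thickness (6 mm below the hinge line when flat, 6 mm outside it when upright). x: hinge to tab end; y: along the hinge; z: up when flat, to the box's inside when upright
- right_board_tab (a point): point in the tab of the right board. The tab, 32 mm wide, 12 mm thick, sticks 40 mm out of the board's top edge, in its plane. The point moves with the board, 78 mm from the hinge line, at x = 0 of the base, mid-thickness (6 mm below the hinge line when flat, 6 mm outside it when upright). x: hinge to tab end; y: along the hinge; z: up when flat, to the box's inside when upright
- mould_face (a point): middle of the lower edge of the flat end face of the fixed white plaster half-mould, on the baseboard; axes as the base's. The block is 115 mm long (to -x, up to a fixed end stop 50 mm high), 116 mm wide, 40 mm high, with a blue shape rising 11 mm more. The slip's gap, from this face to the upright end board, is 75 mm minus this point's x in the base frame: 11.5 to 21.5 mm
- rack: a fixed dark wooden rack, 166 x 36 x 40 mm high, with three open pockets in a row along its x (26 mm clear in y, about 48 mm in x, pitch 53 mm, floor 5 mm above the table); origin under its centre
- slip10: a loose plain wooden packing slip, an upright rectangular plate 10 mm thick (its own y), 40 mm wide (its own x), 95 mm tall; origin at the centre of its underside. At the start it stands in one of the three pockets of the rack (which one varies)
- slip14: a loose plain wooden packing slip, an upright rectangular plate 14 mm thick (its own y), 40 mm wide (its own x), 95 mm tall; origin at the centre of its underside. At the start it stands in one of the three pockets of the rack (which one varies)
- slip18: a loose plain wooden packing slip, an upright rectangular plate 18 mm thick (its own y), 40 mm wide (its own x), 95 mm tall; origin at the centre of its underside. At the start it stands in one of the three pockets of the rack (which one varies)
- mug: bystander: a grey mug with a handle, 85 mm high, origin at the centre of its underside
- brush: bystander: a brush lying on the table
- scraper: bystander: a spatula lying on the table
- jar: bystander: a clear jar with a steel cap, 60 mm across, 80 mm high, origin at the centre of its underside
- plug: bystander: a small plaster cone stump, 40 mm across, 32 mm high, near the far left corner of the box, origin at the centre of its underside
- weight: bystander: a small steel cylinder, 38 mm across, 34 mm high, near the far right corner of the box, origin at the centre of its underside
There are look-alikes about, which are no part of the job. Leave any blue or orange look-alike of the slip18 alone. Leave any pink look-alike of the slip10 alone.

How it is judged:
By the outcome, as a careful person would: the job done as asked, in the order asked, and still so for the second after the job is handed in, with the robot touching nothing.
It also fails if it takes over 72 s, if anything falls off the work surface, if the arm or the gripper's body presses on something with over 40 N, if the wrist force passes 120 N, or if a joint passes its speed limit or range.

## Working session

There is one attempt and no reset: what is moved stays moved. The work goes in short steps, Python scripts to look and compute and a tool call to move; the robot and the scene stay as the last step left them, time stands still between calls to the robot, and variables do not carry over. Pictures are saved under pics/ and viewed, at most 13 in all, crops included, and the job is handed in when it is done.

Besides the shell and the picture viewer there is one more tool, called after ">>>" in YAML: its name, and indented under it one key for each argument. drive_tool: Moves the arm, as the interface text tells. Its arguments: {"type":"object","properties":{"moves":{"type":"array","items":{"type":"array"}},"grip_force":{"type":"number"}},"required":["moves"]}

```bash
mkdir -p pics; cat > h.py <<'E'
import numpy as np, cv2
from plant import ctrl
def snap(n,f=None):
    c=ctrl.read_camera(n)
    if f: cv2.imwrite(f,c["image"][:,:,::-1])
    c["K"]=np.array([[c["fx"],0,c["cx"]],[0,c["fy"],c["cy"]],[0,0,1.]])
    return c
def ray(c,uv):
    p=cv2.undistortPoints(np.array([[uv]],float),c["K"],np.array(c["dist"],float))[0,0]
    R=np.array(c["R"]);t=np.array(c["t"])
    return -R.T@t, R.T@np.array([p[0],p[1],1])
def onz(c,uv,z):
    o,d=ray(c,uv); return o+d*(z-o[2])/d[2]
def proj(c,X):
    return cv2.projectPoints(np.array(X,float).reshape(-1,3),cv2.Rodrigues(np.array(c["R"]))[0],np.array(c["t"],float),c["K"],np.array(c["dist"],float))[0][:,0]
def tri(c1,u1,c2,u2):
    o1,d1=ray(c1,u1);o2,d2=ray(c2,u2)
    s=np.linalg.lstsq(np.c_[d1,-d2],o2-o1,rcond=None)[0]
    a=o1+d1*s[0];b=o2+d2*s[1]; return (a+b)/2,np.linalg.norm(a-b)
E
python3 - <<'E'
from h import *
for n in("scene","top"):
    c=snap(n,f"pics/{n}0.png"); print(n,-np.array(c["R"]).T@c["t"],c["fx"],np.array(c["R"])[2])
s=ctrl.get_state();print(s)
E
```

```text
scene [1.10368111 0.62514482 0.93307225] 542.2885553275034 [-0.43123009 -0.55020924 -0.71505972]
top [ 0.42791329 -0.01575119  1.49141882] 605.5219148862185 [ 0.11933946 -0.013041   -0.99276786]
{'time': 0.1, 'qpos': array([-1.31598081e+00,  2.87114298e-01,  1.57806645e+00, -3.21934266e-05,
        1.27860138e+00, -1.50035188e-01]), 'dq': array([-0.00134608, -0.0036282 , -0.00391062,  0.00025365,  0.00178572,
       -0.000171  ]), 'joint_efforts': array([ 1.97887326e-03, -4.07292581e+01, -2.93698955e+01, -6.97042697e-05,
        3.39396858e-03, -1.08014598e-05]), 'eef_pos': array([ 0.26571081, -0.6198305 ,  0.22684128]), 'tcp_rot': array([ 9.79580330e-01,  2.01050191e-01, -7.27154686e-05, -1.09242879e-03]), 'contact_force': array([0.00176777, 0.16906083, 0.75438718]), 'wrist_torque': array([-0.02778882, -0.02031338,  0.01963132]), 'finger_force': 0.0, 'opening': 1.0032380211499137}
```

View pics/scene0.png

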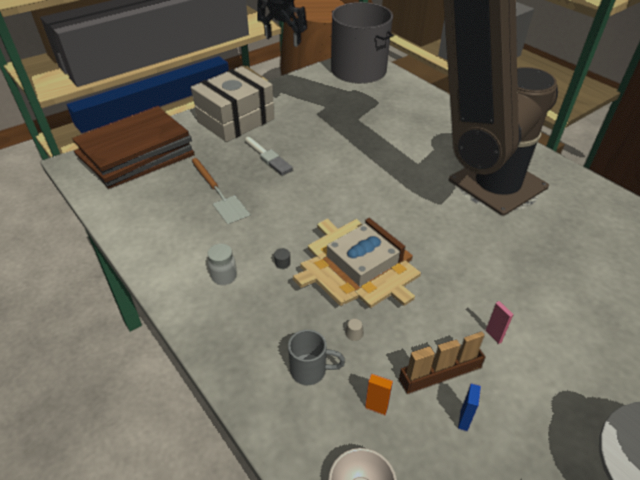

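View pics/top0.png

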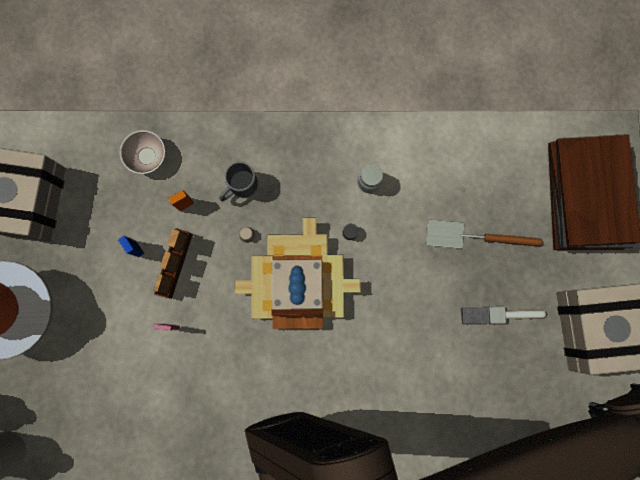

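The scene view has the box around (360,260), the rack with 3 slips at (445,360), and the coloured look-alikes around the rack. In the top view the box is at (297,285), its end tab at (309,226), side tabs at (243,287) and (352,286), and the rack at (172,263). Next I'll view enlarged crops.

```bash
python3 - <<'E'
from h import *
a=cv2.imread("pics/top0.png");b=cv2.imread("pics/scene0.png")
A=cv2.resize(a[210:340,140:370],None,fx=3.45,fy=3.45,interpolation=cv2.INTER_CUBIC);cv2.imwrite("pics/topc.png",A)
B=cv2.resize(b[210:400,290:500],None,fx=3.1,fy=3.1,interpolation=cv2.INTER_CUBIC);cv2.imwrite("pics/scenec.png",B);print(A.shape,B.shape)
E
```

```text
(448, 794, 3) (589, 651, 3)
```

View pics/topc.png

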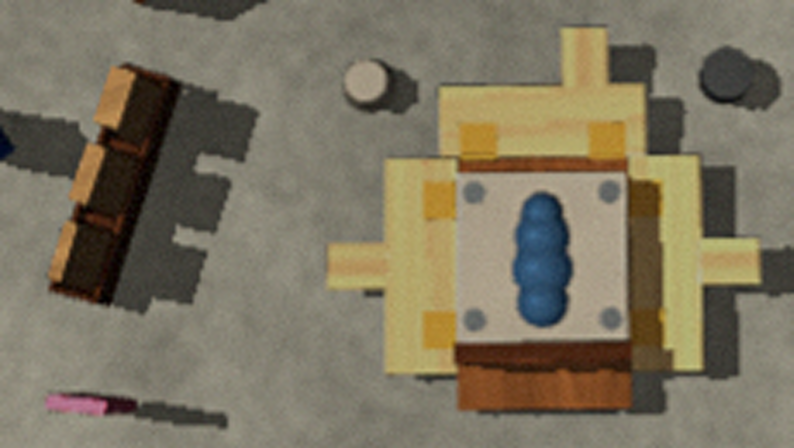

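View pics/scenec.png

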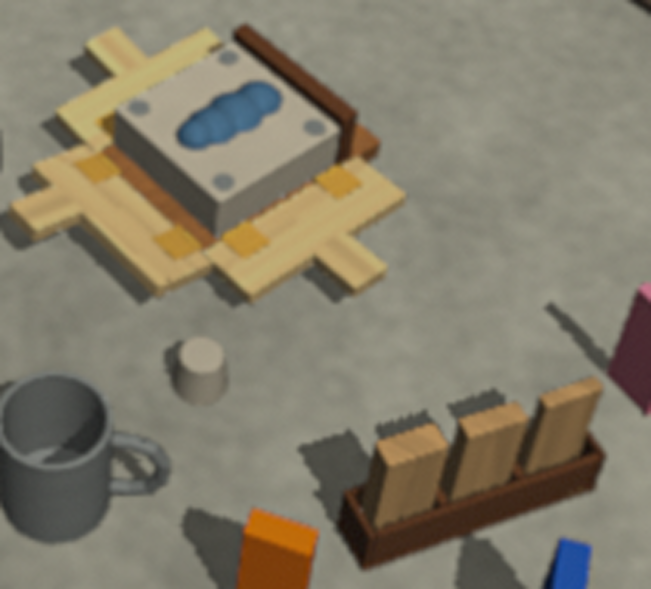

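The crops show the mould's top corners at about (457,171), (627,171), (457,342) and (629,342) in the top crop. The slips look ordered thick, mid, thin from far to near. Now the rectified measurements.

```bash
python3 - <<'E'
from h import *
import pickle
ct=snap("top");cs=snap("scene");pickle.dump((ct,cs),open("c0.pkl","wb"))
f=lambda u,v:(140+(u+.5)/3.45-.5,210+(v+.5)/3.45-.5)
g=lambda u,v:(290+(u+.5)/3.1-.5,210+(v+.5)/3.1-.5)
P=[onz(ct,f(*q),.076) for q in [(457,171),(628,171),(457,342),(629,342)]]
print(np.round(P,4))
S=[onz(cs,g(*q),.076) for q in [(218,202),(116,112),(340,133)]] #far-left, far-right, near-left
print("scene",np.round(S,4))
tl,tr,bl,br=P
d=(tl-tr)+( np.array([-(tl-bl)[1],(tl-bl)[0],0])+np.array([-(tr-br)[1],(tr-br)[0],0]))/2
yaw=np.arctan2(-d[0],d[1]);print("yaw",yaw, "w",np.linalg.norm(tl-tr),"l",np.linalg.norm(tl-bl))
# hinge line of end board top view and scene
print("hinge top",[np.round(onz(ct,f(*q),.036),4) for q in[(457,157),(627,157)]])
print("hinge scene",[np.round(onz(cs,g(*q),.036),4) for q in[(108,145),(211,244)]])
print("mould low scene",[np.round(onz(cs,g(*q),.036),4) for q in[(212,236),]])
C=np.mean(P,axis=0)
R=np.array([[np.cos(yaw),-np.sin(yaw)],[np.sin(yaw),np.cos(yaw)]])
# rectified at z=.036, local x -100..180 ,y -150..150, 1px=1mm
out=[]
for c in(ct,cs):
    xs,ys=np.meshgrid(np.arange(150,-151,-1)*.001,np.arange(200,-101,-1)*.001) # col: y left, row: x up
    W=np.c_[(np.c_[ys.ravel(),xs.ravel()]@R.T)+C[:2],np.full(xs.size,.036)]
    m=proj(c,W).astype(np.float32).reshape(*xs.shape,2)
    out.append(cv2.remap(c["image"],m[...,0],m[...,1],cv2.INTER_CUBIC)[:,:,::-1])
im=cv2.resize(np.hstack(out),(798,399));cv2.imwrite("pics/rect.png",im);print(C,im.shape)
rt=np.hstack(out)
# profile along x at y in 10..-?? 
for k,o in enumerate(out):
    pr=o[120:160,110:190].astype(float).mean(1)  # x from +80 to +41
    print(k,[(80-i,)+tuple(int(v) for v in pr[i]) for i in range(40)])
E
```

```text
[[ 0.5597  0.0757  0.076 ]
 [ 0.5591 -0.0405  0.076 ]
 [ 0.4443  0.0753  0.076 ]
 [ 0.4435 -0.0404  0.076 ]]
scene [[ 0.5627  0.0757  0.076 ]
 [ 0.5643 -0.0346  0.076 ]
 [ 0.451   0.0785  0.076 ]]
yaw -0.001979655034038144 w 0.11619966538862814 l 0.11544784219907753
hinge top [array([0.5733, 0.0783, 0.036 ]), array([ 0.5727, -0.0406,  0.036 ])]
hinge scene [array([ 0.5651, -0.042 ,  0.036 ]), array([0.567 , 0.0769, 0.036 ])]
mould low scene [array([0.5616, 0.0717, 0.036 ])]
[0.5016763  0.01750797 0.076     ] (399, 798, 3)
0 [(80, 96, 161, 179), (79, 96, 161, 179), (78, 97, 162, 180), (77, 97, 163, 181), (76, 98, 164, 182), (75, 101, 167, 185), (74, 96, 158, 177), (73, 81, 137, 159), (72, 63, 112, 138), (71, 46, 89, 122), (70, 37, 76, 117), (69, 30, 66, 115), (68, 30, 65, 118), (67, 32, 68, 122), (66, 31, 68, 124), (65, 29, 68, 125), (64, 29, 65, 118), (63, 25, 57, 104), (62, 38, 64, 100), (61, 71, 94, 118), (60, 108, 129, 144), (59, 135, 155, 164), (58, 140, 160, 169), (57, 140, 161, 171), (56, 140, 161, 171), (55, 137, 158, 170), (54, 136, 157, 169), (53, 136, 157, 169), (52, 136, 1
[... 294 characters left out ...]
 155, 182), (77, 93, 147, 174), (76, 84, 136, 164), (75, 74, 123, 154), (74, 64, 110, 146), (73, 55, 101, 140), (72, 50, 94, 137), (71, 48, 90, 135), (70, 47, 89, 134), (69, 48, 88, 134), (68, 48, 88, 134), (67, 49, 89, 135), (66, 49, 89, 135), (65, 49, 89, 136), (64, 49, 89, 136), (63, 49, 89, 135), (62, 49, 87, 131), (61, 51, 84, 123), (60, 53, 79, 112), (59, 54, 75, 99), (58, 56, 71, 87), (57, 57, 67, 76), (56, 57, 65, 69), (55, 57, 64, 66), (54, 57, 64, 66), (53, 57, 64, 66), (52, 57, 65, 67), (51, 57, 65, 68), (50, 57, 65, 68), (49, 58, 65, 68), (48, 58, 65, 68), (47, 58, 66, 69), (46, 58, 66, 69), (45, 58, 66, 69), (44, 58, 66, 69), (43, 58, 66, 69), (42, 58, 65, 68), (41, 57, 65, 68)]
```

View pics/rect.png

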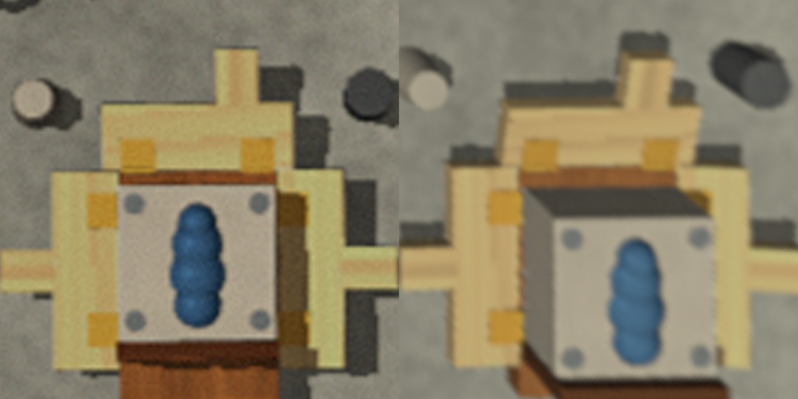

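The rectified strips put the gap at 15.4–16 mm, so slip14 is the one. The base origin is near (0.500, 0.0175) with yaw about 0, and the end board starts slightly raised (about 0.16 rad). I'll do the end tab first.

>>> drive_tool:
  moves:
    - [[0,0,0.135],[0,0,0],0.06]
    - [[0,0,0.135],[0,0,0],0.06]
    - [[0,0,0.135],[0,0,0],0.06]
    - [[0,0,0],[0.032,-0.05,0],0.06]
    - [[0,0,0],[0.032,-0.05,0],0.06]
  grip_force: 25

```text
time: 0.82
eef_pos: [0.3301, -0.5195, 0.2276]
tcp_rot: [1.0, -0.001, 0.0, -0.0]
contact_force: [0.6, -0.1, -0.3]
opening: 0.702
finger_force: 0.0
```

>>> drive_tool:
  moves:
    - [[0,0,0],[0.032,-0.05,0],0.06]
    - [[0,0,0],[0.032,-0.05,0],0.06]
    - [[0,0,0],[0.032,-0.05,0],0.06]
    - [[0,0,0],[0.032,-0.05,0],0.06]
    - [[0,0,0],[0.032,-0.05,0],0.06]

```text
time: 1.45
eef_pos: [0.4906, -0.2687, 0.2281]
tcp_rot: [1.0, -0.0, 0.0, 0.0]
contact_force: [0.7, -0.5, 0.4]
opening: 0.702
finger_force: 0.0
```

>>> drive_tool:
  moves:
    - [[0,0,0],[0.032,-0.05,0],0.06]
    - [[0,0,0],[0.032,-0.05,0],0.06]
    - [[0,0,0],[0.032,-0.05,0],0.06]
    - [[0,0,0],[0.032,-0.05,0],0.06]
    - [[0,0,0],[0.032,-0.05,0],0.06]

```text
time: 2.08
eef_pos: [0.6507, -0.0187, 0.228]
tcp_rot: [1.0, -0.0, -0.0, 0.0]
contact_force: [0.4, -0.4, 0.9]
opening: 0.703
finger_force: 0.0
```

```bash
python3 - <<'E'
from h import *
s=ctrl.get_state();print(s["time"],s["eef_pos"],s["tcp_rot"],s["opening"],s["qpos"])
E
```

```text
2.075 [ 0.65073418 -0.01871981  0.22802055] [ 9.99999994e-01 -7.47296188e-05 -6.72533486e-06  8.11086672e-05] 0.7026160398121863 [-1.84314574e-01  2.34479856e-01  1.63963110e+00 -1.69682648e-04
  1.26746521e+00  1.38668190e+00]
```

>>> drive_tool:
  moves:
    - [[0,0,0],[0.001,-0.006,0.05],0.06]
    - [[0,0,0],[0,0,0.05],0.06]
    - [[0,0,0],[0,0,0.05],0.06]
    - [[0,0,0],[0,0,0.036],0.06]
    - [[0,0,0],[0,0,0],0.025]

```text
time: 2.7
eef_pos: [0.6477, -0.0139, 0.0378]
tcp_rot: [1.0, -0.0, -0.004, -0.001]
contact_force: [-0.5, 0.4, -0.2]
opening: 0.505
finger_force: 0.0
```

>>> drive_tool:
  moves:
    - [[0,0,0],[0,0,0],0.025]
    - [[0,0,0],[0,0,0],0.025]

```text
time: 2.95
eef_pos: [0.6499, -0.0125, 0.0425]
tcp_rot: [1.0, 0.0, -0.001, -0.002]
contact_force: [-2.1, 4.8, -5.9]
opening: 0.36
finger_force: 28.4
```

```bash
python3 - <<'E'
from h import *
s=ctrl.get_state();print(s["time"],s["eef_pos"],s["opening"],s["contact_force"],s["finger_force"])
snap("scene","pics/s1.png")
im=cv2.imread("pics/s1.png")[180:330,270:450];cv2.imwrite("pics/s1c.png",cv2.resize(im,None,fx=3,fy=3))
E
```

```text
2.95 [ 0.6498939  -0.01254525  0.04250682] 0.3596269677226868 [-2.11492082  4.76728617 -5.89170504] 28.353116512298584
```

View pics/s1c.png

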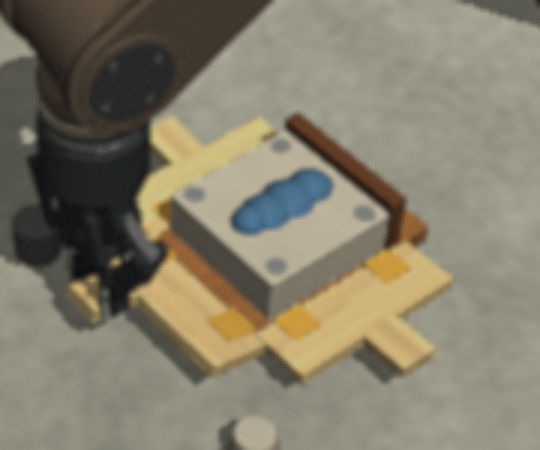

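The fingers straddle and hold the end tab (opening about 31 mm), and the weight is clear. Next, the arc.

>>> drive_tool:
  moves:
    - [[0,0,0],[-0.0019,0,-0.0105],0.025]
    - [[0,0,0],[-0.0033,0,-0.0102],0.025]
    - [[0,0,0],[-0.0048,0,-0.0096],0.025]
    - [[0,0,0],[-0.006,0,-0.0088],0.025]
    - [[0,0,0],[-0.0072,0,-0.0079],0.025]

```text
time: 3.62
eef_pos: [0.6261, -0.0126, 0.0891]
tcp_rot: [1.0, -0.0, -0.002, -0.002]
contact_force: [-1.3, 4.5, -8.8]
opening: 0.354
finger_force: 25.4
```

>>> drive_tool:
  moves:
    - [[0,0,0],[-0.0083,0,-0.0068],0.025]
    - [[0,0,0],[-0.0091,0,-0.0056],0.025]
    - [[0,0,0],[-0.0098,0,-0.0043],0.025]
    - [[0,0,0],[-0.0103,0,-0.0029],0.025]
    - [[0,0,0],[-0.0094,0,-0.0013],0.025]

```text
time: 4.25
eef_pos: [0.582, -0.013, 0.1121]
tcp_rot: [1.0, -0.001, 0.003, -0.001]
contact_force: [4.2, 5.6, -5.6]
opening: 0.351
finger_force: 25.1
```

>>> drive_tool:
  moves:
    - [[0,0,0],[0,0,0],0.025]

```text
time: 4.38
eef_pos: [0.5812, -0.013, 0.1122]
tcp_rot: [1.0, -0.0, 0.002, -0.001]
contact_force: [-1.0, 4.9, -3.7]
opening: 0.349
finger_force: 25.2
```

>>> drive_tool:
  moves:
    - [[0,0,0],[-0.002,0,0],0.025]
    - [[0,0,0],[0,0,0],0.025]

```text
time: 4.62
eef_pos: [0.5803, -0.013, 0.1124]
tcp_rot: [1.0, -0.001, 0.003, -0.001]
contact_force: [2.7, 6.1, -4.9]
opening: 0.347
finger_force: 25.2
```

>>> drive_tool:
  moves:
    - [[0,0,0],[-0.003,0,0],0.025]
    - [[0,0,0],[0,0,0],0.025]

```text
time: 4.88
eef_pos: [0.5777, -0.013, 0.1127]
tcp_rot: [1.0, -0.001, 0.003, -0.001]
contact_force: [2.7, 5.8, -4.1]
opening: 0.342
finger_force: 25.1
```

>>> drive_tool:
  moves:
    - [[0,0,0],[-0.003,0,0],0.025]
    - [[0,0,0],[0,0,0],0.025]

```text
time: 5.12
eef_pos: [0.575, -0.013, 0.1129]
tcp_rot: [1.0, -0.001, 0.004, -0.001]
contact_force: [3.6, 7.3, -3.2]
opening: 0.346
finger_force: 25.1
```

>>> drive_tool:
  moves:
    - [[0,0,0],[-0.003,0,0],0.025]
    - [[0,0,0],[0,0,0],0.025]

```text
time: 5.38
eef_pos: [0.5722, -0.0131, 0.1131]
tcp_rot: [1.0, -0.001, 0.004, -0.001]
contact_force: [2.4, 6.3, -3.3]
opening: 0.345
finger_force: 24.9
```

```bash
python3 - <<'E'
from h import *
c=snap("top");a=c["image"][200:320,225:375,::-1]
d=snap("scene");b=d["image"][180:300,270:420,::-1]
cv2.imwrite("pics/s2c.png",cv2.resize(np.hstack([a,b]),None,fx=2.6,fy=2.6,interpolation=cv2.INTER_CUBIC))
E
```

```text
(no output)
```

View pics/s2c.png

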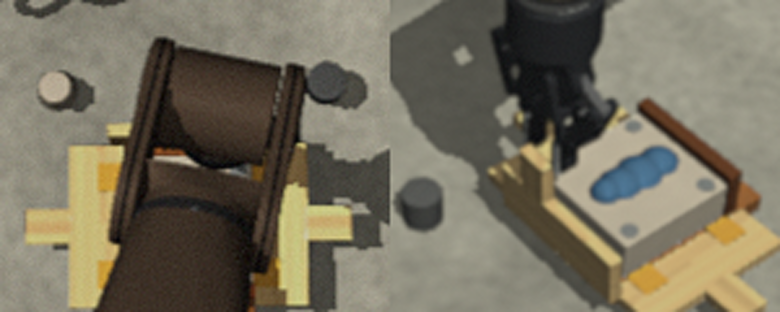

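>>> drive_tool:
  moves:
    - [[0,0,0],[0,0,0],0.06]
    - [[0,0,0],[0,0,0],0.06]
    - [[0,0,0],[0,0,-0.05],0.06]
    - [[0,0,0],[0,0.05,-0.03],0.06]
    - [[0,0,0],[0,0.06,0],0.06]

```text
time: 6.1
eef_pos: [0.5723, -0.1262, 0.1956]
tcp_rot: [1.0, 0.001, 0.004, 0.002]
contact_force: [0.0, -0.3, -0.9]
opening: 0.701
finger_force: 0.0
```

```bash
cat >> h.py <<'E'
def rect(c,z,xs,ys,o=(.5,.0175)):  # rows: x descending list, cols: y
    Y,X=np.meshgrid(ys,xs)
    m=proj(c,np.c_[X.ravel()+o[0],Y.ravel()+o[1],np.full(X.size,z)]).astype(np.float32).reshape(*X.shape,2)
    return cv2.remap(c["image"],m[...,0],m[...,1],cv2.INTER_CUBIC)
E
python3 - <<'E'
from h import *
d=snap("scene")
xs=np.arange(105,50,-1)*.001
im=rect(d,.086,xs,np.arange(60,-90,-1)*.001)
for lo,hi in((10,40),(120,140)):
  print([(round(x*1000),*map(int,v)) for x,v in zip(xs,im[:,lo:hi].astype(float).mean(1))])
cv2.imwrite("pics/s3.png",cv2.resize(np.hstack([cv2.resize(im,None,fx=2.5,fy=2.5),cv2.resize(d["image"][180:300,270:420],(375,300))])[:,:,::-1] if False else cv2.resize(d["image"][180:310,270:450],None,fx=4,fy=4,interpolation=cv2.INTER_CUBIC)[:,:,::-1],None,fx=1,fy=1))
E
```

```text
[(105, 74, 64, 45), (104, 73, 63, 45), (103, 73, 63, 45), (102, 74, 63, 45), (101, 74, 64, 45), (100, 75, 65, 45), (99, 75, 64, 45), (98, 75, 64, 45), (97, 73, 63, 44), (96, 71, 61, 43), (95, 73, 63, 44), (94, 81, 70, 48), (93, 99, 86, 59), (92, 124, 108, 73), (91, 150, 131, 88), (90, 172, 151, 101), (89, 188, 164, 110), (88, 196, 171, 115), (87, 200, 175, 118), (86, 201, 177, 119), (85, 202, 178, 120), (84, 202, 180, 121), (83, 201, 180, 122), (82, 197, 178, 120), (81, 186, 170, 116), (80, 169, 156, 108), (79, 146, 135, 95), (78, 120, 111, 82), (77, 95, 89, 70), (76, 78, 74, 62), (75, 68, 65, 58), (74, 64, 62, 56), (73, 65, 63, 56), (72, 71, 68, 61), (71, 84, 80, 70), (70, 103, 98, 85), (69, 124, 118, 103), (68, 145, 137, 120), (67, 161, 152, 133), (66, 171, 162, 141), (65, 177, 167, 145), (64, 178, 169, 147), (63, 177, 168, 147), (62, 176, 167, 146), (61, 174, 165, 145), (60, 172, 164, 143), (59, 170, 162, 142), (58, 169, 161, 142), (57, 168, 160, 141), (56, 167, 160, 141), (55, 166, 159, 141), (54, 166, 159, 141), (53, 167, 159, 141), (52, 167, 159, 141), (51, 167, 160, 141)]
[(10
[... 438 characters left out ...]
(84, 134, 122, 94), (83, 134, 122, 93), (82, 138, 126, 95), (81, 144, 132, 99), (80, 151, 138, 103), (79, 155, 142, 106), (78, 156, 144, 107), (77, 155, 143, 106), (76, 150, 138, 103), (75, 142, 131, 98), (74, 132, 121, 92), (73, 121, 112, 86), (72, 114, 105, 81), (71, 111, 102, 79), (70, 116, 106, 81), (69, 128, 116, 85), (68, 144, 128, 92), (67, 160, 141, 99), (66, 173, 152, 105), (65, 182, 159, 109), (64, 185, 161, 110), (63, 186, 162, 110), (62, 186, 161, 110), (61, 185, 160, 109), (60, 185, 160, 109), (59, 183, 159, 110), (58, 181, 158, 110), (57, 178, 158, 110), (56, 174, 156, 110), (55, 170, 155, 109), (54, 168, 153, 107), (53, 166, 152, 106), (52, 166, 151, 104), (51, 167, 152, 103)]
```

View pics/s3.png

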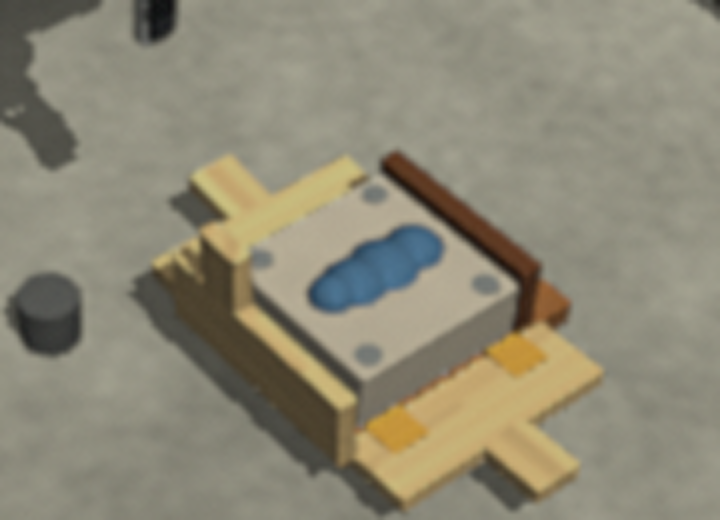

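The end board is up but perhaps about 2° short of its stop. I'll push the tab from outside with closed fingers until the stop is felt.

>>> drive_tool:
  moves:
    - [[0,0,0],[0.055,0,0],0.0]
    - [[0,0,0],[0,-0.057,0],0.0]
    - [[0,0,0],[0,-0.0565,0],0.0]
    - [[0,0,0],[0,0,0.05],0.0]
    - [[0,0,0],[0,0,0.038],0.0]

```text
time: 6.78
eef_pos: [0.6249, -0.0102, 0.1015]
tcp_rot: [1.0, 0.001, 0.0, 0.0]
contact_force: [-0.3, 0.1, -0.7]
opening: 0.002
finger_force: 0.0
```

>>> drive_tool:
  moves:
    - [[0,0,0],[0,0,0],0.0]
    - [[0,0,0],[-0.02,0,0],0.0]
    - [[0,0,0],[-0.004,0,0],0.0]
    - [[0,0,0],[0,0,0],0.0]

```text
time: 7.28
eef_pos: [0.6023, -0.0115, 0.1043]
tcp_rot: [1.0, -0.0, 0.002, 0.0]
contact_force: [1.2, -0.3, 0.6]
opening: 0.001
finger_force: 0.4
```

>>> drive_tool:
  moves:
    - [[0,0,0],[-0.003,0,0],0.0]
    - [[0,0,0],[0,0,0],0.0]

```text
time: 7.52
eef_pos: [0.5995, -0.0114, 0.1036]
tcp_rot: [1.0, -0.0, 0.002, 0.0]
contact_force: [3.5, -0.9, 2.6]
opening: -0.001
finger_force: 1.7
```

>>> drive_tool:
  moves:
    - [[0,0,0],[-0.002,0,0],0.0]
    - [[0,0,0],[0,0,0],0.0]

```text
time: 7.78
eef_pos: [0.5993, -0.0114, 0.1036]
tcp_rot: [1.0, -0.0, 0.005, 0.0]
contact_force: [8.6, -0.7, -0.0]
opening: -0.001
finger_force: 4.5
```

>>> drive_tool:
  moves:
    - [[0,0,0],[-0.002,0,0],0.0]
    - [[0,0,0],[-0.001,0,0],0.0]
    - [[0,0,0],[0,0,0],0.0]

```text
time: 8.15
eef_pos: [0.5992, -0.0114, 0.1038]
tcp_rot: [1.0, -0.001, 0.009, 0.001]
contact_force: [16.6, 0.3, -4.8]
opening: -0.002
finger_force: 8.6
```

>>> drive_tool:
  moves:
    - [[0,0,0],[0.02,0,0],0.0]
    - [[0,0,0],[0.005,0,-0.06],0.0]
    - [[0,0,0],[0,0,-0.03],0.06]

```text
time: 8.52
eef_pos: [0.6181, -0.011, 0.1937]
tcp_rot: [1.0, -0.0, -0.001, -0.0]
contact_force: [0.7, 0.4, 0.8]
opening: 0.197
finger_force: 0.0
```

```bash
python3 - <<'E'
from h import *
d=snap("scene")
xs=np.arange(96,70,-1)*.001
im=rect(d,.086,xs,np.arange(60,-90,-1)*.001)
print([(round(x*1000),int(v)) for x,v in zip(xs,im[:,10:40,0].astype(float).mean(1))])
s=ctrl.get_state();print(s["eef_pos"],s["time"])
E
```

```text
[(96, 83), (95, 82), (94, 80), (93, 79), (92, 82), (91, 93), (90, 112), (89, 137), (88, 163), (87, 185), (86, 198), (85, 204), (84, 207), (83, 208), (82, 208), (81, 208), (80, 205), (79, 197), (78, 182), (77, 160), (76, 133), (75, 105), (74, 83), (73, 71), (72, 71), (71, 83)]
[ 0.61990395 -0.01123527  0.19815401] 8.575
```

The end board is at its stop. The right tab is next: turn to yaw 90°, then over.

>>> drive_tool:
  moves:
    - [[0,0,-0.175],[0,0,0],0.06]
    - [[0,0,-0.175],[0,0,0],0.06]
    - [[0,0,-0.175],[0,0,0],0.06]
    - [[0,0,-0.175],[0,0,0],0.06]
    - [[0,0,-0.175],[0,0,0],0.06]

```text
time: 9.2
eef_pos: [0.6163, -0.0107, 0.1902]
tcp_rot: [0.905, 0.426, -0.002, -0.001]
contact_force: [-0.4, -0.0, -0.1]
opening: 0.7
finger_force: 0.0
```

>>> drive_tool:
  moves:
    - [[0,0,-0.175],[0,0,0],0.06]
    - [[0,0,-0.175],[0,0,0],0.06]
    - [[0,0,-0.175],[0,0,0],0.06]
    - [[0,0,-0.171],[0,0,0],0.06]

```text
time: 9.7
eef_pos: [0.6163, -0.0107, 0.1902]
tcp_rot: [0.705, 0.709, -0.001, -0.002]
contact_force: [-0.4, -0.6, -0.4]
opening: 0.7
finger_force: 0.0
```

>>> drive_tool:
  moves:
    - [[0,0,0],[-0.037,-0.041,0],0.06]
    - [[0,0,0],[-0.037,-0.04,0],0.06]
    - [[0,0,0],[-0.0355,-0.04,0],0.06]
    - [[0,0,0],[0,0,0.03],0.06]

```text
time: 10.2
eef_pos: [0.4954, -0.1225, 0.163]
tcp_rot: [0.708, 0.706, -0.0, 0.001]
contact_force: [0.3, 0.1, 0.1]
opening: 0.707
finger_force: 0.0
```

>>> drive_tool:
  moves:
    - [[0,0,0],[0,0.003,0.045],0.06]
    - [[0,0,0],[0,0,0.045],0.06]
    - [[0,0,0],[0,0,0.034],0.06]
    - [[0,0,0],[0,0,0],0.06]
    - [[0,0,0],[0,0,0],0.025]

```text
time: 10.82
eef_pos: [0.5001, -0.1206, 0.0387]
tcp_rot: [0.707, 0.707, -0.0, 0.0]
contact_force: [0.4, -0.1, 0.1]
opening: 0.501
finger_force: 0.0
```

>>> drive_tool:
  moves:
    - [[0,0,0],[0,0,0],0.025]
    - [[0,0,0],[0,0,0],0.025]

```text
time: 11.08
eef_pos: [0.502, -0.121, 0.0401]
tcp_rot: [0.707, 0.707, 0.001, 0.002]
contact_force: [4.0, 1.0, 1.6]
opening: 0.363
finger_force: 25.3
```

>>> drive_tool:
  moves:
    - [[0,0,0],[0.0017,0,-0.0116],0.025]
    - [[0,0,0],[0.0034,0,-0.0113],0.025]
    - [[0,0,0],[0.0051,0,-0.0106],0.025]
    - [[0,0,0],[0.0066,0,-0.0097],0.025]
    - [[0,0,0],[0.008,0,-0.0087],0.025]

```text
time: 11.7
eef_pos: [0.5017, -0.0962, 0.0911]
tcp_rot: [0.707, 0.707, 0.001, 0.003]
contact_force: [7.3, -0.6, -6.0]
opening: 0.334
finger_force: 25.1
```

>>> drive_tool:
  moves:
    - [[0,0,0],[0.0091,0,-0.0073],0.025]
    - [[0,0,0],[0.0102,0,-0.006],0.025]
    - [[0,0,0],[0.0109,0,-0.0043],0.025]
    - [[0,0,0],[0.0115,0,-0.0026],0.025]
    - [[0,0,0],[0.0062,0,-0.0007],0.025]

```text
time: 12.32
eef_pos: [0.5018, -0.0498, 0.1141]
tcp_rot: [0.706, 0.708, -0.0, 0.004]
contact_force: [0.4, -5.8, 7.1]
opening: 0.306
finger_force: 24.1
```

>>> drive_tool:
  moves:
    - [[0,0,0],[0.003,0,0],0.025]
    - [[0,0,0],[0,0,0],0.025]

```text
time: 12.58
eef_pos: [0.4989, -0.0444, 0.1104]
tcp_rot: [0.707, 0.707, -0.0, -0.001]
contact_force: [0.4, 0.8, -0.0]
opening: 0.296
finger_force: 0.0
```

>>> drive_tool:
  moves:
    - [[0,0,0],[0,0,0],0.06]
    - [[0,0,0],[0,0,0],0.06]
    - [[0,0,0],[0,0,-0.055],0.06]
    - [[0,0,0],[-0.05,0,0],0.0]
    - [[0,0,0],[0,0,0],0.0]

```text
time: 13.2
eef_pos: [0.5003, -0.097, 0.1667]
tcp_rot: [0.708, 0.706, 0.0, 0.001]
contact_force: [0.4, 0.4, -0.6]
opening: 0.284
finger_force: 0.0
```

The grip slipped off near the end of the arc. I'll finish it with the outside push as before.

>>> drive_tool:
  moves:
    - [[0,0,0],[-0.035,0,0],0.0]
    - [[0,0,0],[0,0,0.03],0.0]
    - [[0,0,0],[0,0,0.032],0.0]
    - [[0,0,0],[0.015,0,0],0.0]
    - [[0,0,0],[0.015,0,0],0.0]

```text
time: 13.82
eef_pos: [0.5001, -0.0984, 0.1044]
tcp_rot: [0.707, 0.707, 0.0, -0.0]
contact_force: [0.6, 0.5, 0.1]
opening: -0.003
finger_force: 0.0
```

>>> drive_tool:
  moves:
    - [[0,0,0],[0.01,0,0],0.0]
    - [[0,0,0],[0.01,0,0],0.0]
    - [[0,0,0],[0.01,0,0],0.0]
    - [[0,0,0],[0.004,0,0],0.0]
    - [[0,0,0],[0,0,0],0.0]

```text
time: 14.45
eef_pos: [0.5007, -0.0663, 0.1047]
tcp_rot: [0.707, 0.707, 0.0, 0.001]
contact_force: [0.3, -3.8, 3.2]
opening: 0.0
finger_force: 2.0
```

>>> drive_tool:
  moves:
    - [[0,0,0],[0.003,0,0],0.0]
    - [[0,0,0],[0,0,0],0.0]

```text
time: 14.7
eef_pos: [0.5007, -0.0661, 0.1047]
tcp_rot: [0.707, 0.708, -0.002, 0.003]
contact_force: [-0.5, -13.1, 2.6]
opening: 0.001
finger_force: 6.2
```

>>> drive_tool:
  moves:
    - [[0,0,0],[0.002,0,0],0.0]
    - [[0,0,0],[0,0,0],0.0]
    - [[0,0,0],[-0.022,0,0],0.0]
    - [[0,0,0],[0,0,-0.05],0.0]
    - [[0,0,0],[0,0,-0.05],0.06]

```text
time: 15.32
eef_pos: [0.4986, -0.082, 0.2031]
tcp_rot: [0.708, 0.707, -0.0, -0.003]
contact_force: [0.3, -1.0, 0.8]
opening: 0.201
finger_force: 0.0
```

>>> drive_tool:
  moves:
    - [[0,0,0],[0.059,0,0],0.06]
    - [[0,0,0],[0.059,0,0],0.06]
    - [[0,0,0],[0.059,0,0],0.06]
    - [[0,0,0],[0.059,0,0],0.06]
    - [[0,0,0],[0,0,0],0.06]

```text
time: 15.95
eef_pos: [0.4981, 0.1573, 0.2027]
tcp_rot: [0.705, 0.709, -0.0, -0.002]
contact_force: [0.3, -0.4, -0.1]
opening: 0.699
finger_force: 0.0
```

```bash
python3 - <<'E'
from h import *
ct=snap("top");d=snap("scene")
s=ctrl.get_state();print(s["eef_pos"],s["time"])
# slips: masks of light wood near rack in top view
h=cv2.cvtColor(ct["image"],cv2.COLOR_RGB2HSV)
m=((h[...,0]<25)&(h[...,1]>90)&(h[...,2]>130)).astype(np.uint8);m[:,:140]=0;m[:,205:]=0;m[:220]=0;m[310:]=0
for z in cv2.findContours(m,cv2.RETR_EXTERNAL,cv2.CHAIN_APPROX_NONE)[0]:
    if len(z)>8:
        (c,wh,a)=cv2.minAreaRect(z);print("top",c,wh,a,cv2.contourArea(z),onz(ct,c,.1)[:2])
m=((h[...,0]<15)&(h[...,1]>90)&(h[...,2]<130)).astype(np.uint8);
A=ct["image"][222:306,145:200];B=d["image"][330:395,390:495]
cv2.imwrite("pics/rack.png",np.hstack([cv2.resize(A,(330,504),interpolation=3),cv2.resize(B,(460,504*460//460),interpolation=3)])[:,:,::-1])
E
```

```text
[0.4988674  0.15407693 0.20277906] 16.05
top (157.60003662109375, 282.2000427246094) (3.7947330474853516, 17.0762996673584) 18.434947967529297 49.0 [0.50623078 0.33486245]
top (164.5985565185547, 259.85400390625) (5.638760566711426, 17.0871524810791) 19.983104705810547 77.0 [0.55734896 0.32028886]
top (172.49998474121094, 238.0) (7.273237705230713, 17.39252471923828) 18.43494987487793 105.0 [0.60781505 0.30344325]
```

View pics/rack.png

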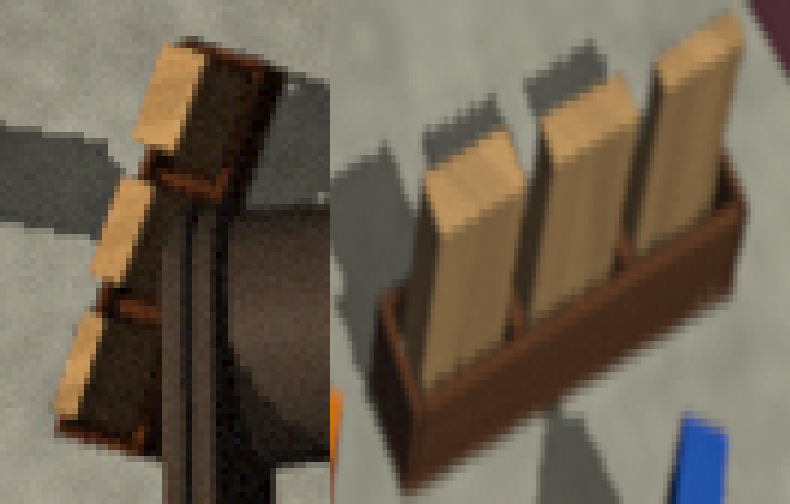

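The rack picture shows three slips, with widths in the top view of about 11, 15 and 19 mm from near to far, so slip14 is the middle one (top pixel (164.6,259.9)). First the left board.

>>> drive_tool:
  moves:
    - [[0,0,0],[0,0.002,0.05],0.06]
    - [[0,0,0],[0,0,0.05],0.06]
    - [[0,0,0],[0,0,0.045],0.06]
    - [[0,0,0],[0,0,0.027],0.06]
    - [[0,0,0],[0,0,0],0.025]

```text
time: 16.68
eef_pos: [0.4994, 0.1516, 0.029]
tcp_rot: [0.708, 0.706, -0.003, -0.002]
contact_force: [-0.5, 0.2, 0.7]
opening: 0.501
finger_force: 0.0
```

>>> drive_tool:
  moves:
    - [[0,0,0],[0,0,0],0.025]
    - [[0,0,0],[0,0,0],0.025]
  grip_force: 40

```text
time: 16.92
eef_pos: [0.5005, 0.1522, 0.0319]
tcp_rot: [0.707, 0.707, -0.002, -0.001]
contact_force: [-3.6, -4.2, -3.6]
opening: 0.354
finger_force: 39.8
```

>>> drive_tool:
  moves:
    - [[0,0,0],[-0.0005,0,-0.0113],0.025]
    - [[0,0,0],[-0.0022,0,-0.0111],0.025]
    - [[0,0,0],[-0.0039,0,-0.0107],0.025]
    - [[0,0,0],[-0.0053,0,-0.0099],0.025]
    - [[0,0,0],[-0.0068,0,-0.0091],0.025]

```text
time: 17.55
eef_pos: [0.5004, 0.1333, 0.0837]
tcp_rot: [0.707, 0.707, -0.002, -0.0]
contact_force: [-0.7, -5.2, -10.6]
opening: 0.322
finger_force: 40.1
```

>>> drive_tool:
  moves:
    - [[0,0,0],[-0.0081,0,-0.0079],0.025]
    - [[0,0,0],[-0.0092,0,-0.0066],0.025]
    - [[0,0,0],[-0.01,0,-0.0052],0.025]
    - [[0,0,0],[-0.0108,0,-0.0036],0.025]
    - [[0,0,0],[-0.0074,0,-0.0015],0.025]

```text
time: 18.18
eef_pos: [0.5012, 0.09, 0.1103]
tcp_rot: [0.707, 0.707, 0.001, -0.002]
contact_force: [-1.4, 0.1, -0.6]
opening: 0.294
finger_force: 0.0
```

>>> drive_tool:
  moves:
    - [[0,0,0],[0,0,0],0.06]
    - [[0,0,0],[0,0,0],0.06]
    - [[0,0,0],[0,0,-0.06],0.06]
    - [[0,0,0],[0.052,0,0],0.0]
    - [[0,0,0],[0,0,0],0.0]

```text
time: 18.8
eef_pos: [0.5036, 0.1435, 0.1713]
tcp_rot: [0.706, 0.708, 0.003, 0.002]
contact_force: [-0.4, 0.4, 0.3]
opening: 0.283
finger_force: 0.0
```

>>> drive_tool:
  moves:
    - [[0,0,0],[0.028,0,0],0.0]
    - [[0,0,0],[0,0,0.04],0.0]
    - [[0,0,0],[0,0,0.038],0.0]
    - [[0,0,0],[-0.012,0,0],0.0]
    - [[0,0,0],[-0.012,0,0],0.0]

```text
time: 19.42
eef_pos: [0.5032, 0.144, 0.0922]
tcp_rot: [0.707, 0.707, 0.001, 0.001]
contact_force: [0.9, 0.5, 0.5]
opening: -0.002
finger_force: 0.0
```

>>> drive_tool:
  moves:
    - [[0,0,0],[-0.01,0,-0.003],0.0]
    - [[0,0,0],[-0.01,0,-0.003],0.0]
    - [[0,0,0],[-0.01,0,-0.003],0.0]
    - [[0,0,0],[-0.01,0,-0.003],0.0]
    - [[0,0,0],[0,0,0],0.0]

```text
time: 20.05
eef_pos: [0.5021, 0.104, 0.1031]
tcp_rot: [0.707, 0.707, -0.0, 0.001]
contact_force: [-0.2, 0.2, -0.5]
opening: -0.003
finger_force: 0.0
```

>>> drive_tool:
  moves:
    - [[0,0,0],[-0.006,0,0],0.0]
    - [[0,0,0],[0,0,0],0.0]

```text
time: 20.3
eef_pos: [0.5016, 0.0995, 0.1025]
tcp_rot: [0.707, 0.707, 0.0, -0.001]
contact_force: [-0.1, 4.4, 2.7]
opening: 0.003
finger_force: 2.3
```

>>> drive_tool:
  moves:
    - [[0,0,0],[-0.003,0,0],0.0]
    - [[0,0,0],[0,0,0],0.0]

```text
time: 20.55
eef_pos: [0.5016, 0.0993, 0.1026]
tcp_rot: [0.708, 0.706, 0.003, -0.003]
contact_force: [0.5, 14.2, 1.8]
opening: 0.005
finger_force: 6.9
```

>>> drive_tool:
  moves:
    - [[0,0,0],[-0.003,0,0],0.0]
    - [[0,0,0],[0,0,0],0.0]

```text
time: 20.8
eef_pos: [0.5016, 0.0991, 0.1027]
tcp_rot: [0.708, 0.706, 0.005, -0.005]
contact_force: [1.2, 24.3, 2.5]
opening: -0.0
finger_force: 11.6
```

All three boards are at their stops. Now to the rack, turned to match its yaw (−17°).

>>> drive_tool:
  moves:
    - [[0,0,0],[0.025,0,0],0.0]
    - [[0,0,0],[0,0,-0.06],0.05]
    - [[0,0,0],[0,0,-0.06],0.05]
    - [[0,0,-0.1815],[0,0,0],0.05]
    - [[0,0,-0.1815],[0,0,0],0.05]

```text
time: 21.42
eef_pos: [0.5017, 0.1172, 0.223]
tcp_rot: [0.565, 0.825, -0.001, 0.001]
contact_force: [-0.5, 0.6, -0.4]
opening: 0.587
finger_force: 0.0
```

>>> drive_tool:
  moves:
    - [[0,0,-0.1815],[0,0,0],0.05]
    - [[0,0,-0.1815],[0,0,0],0.05]
    - [[0,0,-0.1815],[0,0,0],0.05]
    - [[0,0,-0.1815],[0,0,0],0.05]
    - [[0,0,-0.1815],[0,0,0],0.05]

```text
time: 22.05
eef_pos: [0.5011, 0.1171, 0.2214]
tcp_rot: [0.146, 0.989, -0.001, -0.001]
contact_force: [-0.1, 0.3, -0.0]
opening: 0.587
finger_force: 0.0
```

>>> drive_tool:
  moves:
    - [[0,0,0],[0.001,0.052,0],0.05]
    - [[0,0,0],[0.001,0.052,0],0.05]
    - [[0,0,0],[0.001,0.052,0],0.05]
    - [[0,0,0],[0.001,0.052,0],0.05]
    - [[0,0,0],[0,0,0],0.05]

```text
time: 22.68
eef_pos: [0.5593, 0.3198, 0.2207]
tcp_rot: [0.148, 0.989, -0.001, -0.001]
contact_force: [0.6, -0.9, -0.8]
opening: 0.588
finger_force: 0.0
```

```bash
python3 - <<'E'
from h import *
from scipy.spatial.transform import Rotation as R
s=ctrl.get_state();p=s["eef_pos"];r=R.from_quat(s["tcp_rot"]);print(s["time"],p,r.as_matrix().round(3).tolist(),s["qpos"].round(2))
d=snap("scene")
h=cv2.cvtColor(d["image"],cv2.COLOR_RGB2HSV)
m=((h[...,0]<25)&(h[...,1]>90)&(h[...,2]>175)).astype(np.uint8);m[:,:385]=0;m[:,500:]=0;m[:325]=0;m[400:]=0
for z in cv2.findContours(m,cv2.RETR_EXTERNAL,cv2.CHAIN_APPROX_NONE)[0]:
    if len(z)>8:
        c=cv2.minAreaRect(z);print("scene",c,onz(d,c[0],.1)[:2])
print(r.inv().apply(np.array([.5595,.319,.08])-p))
E
```

```text
22.675 [0.55926566 0.3197562  0.22070082] [[-0.956, 0.292, -0.002], [0.292, 0.956, -0.002], [0.002, -0.003, -1.0]] [ 0.36  0.23  1.66 -0.    1.26 -0.91]
scene ((387.4000244140625, 383.29998779296875), (7.905693531036377, 8.538147926330566), 18.43494987487793) [0.70441754 0.31015426]
scene ((417.50006103515625, 355.0), (7.602630615234375, 7.155416965484619), 63.43495178222656) [0.6220789  0.30085497]
scene ((428.8902282714844, 350.5121765136719), (9.526599884033203, 5.309908390045166), 38.65980911254883) [0.59881219 0.30654939]
scene ((445.4000244140625, 346.20001220703125), (5.0596442222595215, 10.751744270324707), 71.56504821777344) [0.56808193 0.31821359]
scene ((454.730712890625, 342.6538391113281), (6.933752536773682, 3.0508511066436768), 33.690067291259766) [0.54871026 0.32319817]
scene ((475.0, 336.0), (2.0, 8.0), 90.0) [0.50774557 0.33574675]
[-0.00065946 -0.00023014  0.14070131]
```

>>> drive_tool:
  moves:
    - [[0,0,0],[0,0,0.045],0.05]
    - [[0,0,0],[0,0,0.045],0.05]
    - [[0,0,0],[0,0,0.035],0.05]
    - [[0,0,0],[0,0,0.018],0.05]
    - [[0,0,0],[0,0,0],0.05]

```text
time: 23.35
eef_pos: [0.5587, 0.3166, 0.0783]
tcp_rot: [0.15, 0.989, -0.001, -0.001]
contact_force: [0.5, -0.2, -0.0]
opening: 0.587
finger_force: 0.0
```

>>> drive_tool:
  moves:
    - [[0,0,0],[0,0,0],0.005]
    - [[0,0,0],[0,0,0],0.005]
    - [[0,0,0],[0,0,0],0.005]
    - [[0,0,0],[0,0,0],0.005]
  grip_force: 40

```text
time: 23.85
eef_pos: [0.561, 0.3184, 0.0821]
tcp_rot: [0.149, 0.989, 0.001, 0.002]
contact_force: [0.1, 0.3, 6.0]
opening: 0.151
finger_force: 41.9
```

The opening of about 14 mm confirms slip14. Next: lift, turn back, and move over the gap.

>>> drive_tool:
  moves:
    - [[0,0,0],[0,0,-0.02],0.005]
    - [[0,0,0],[0,0,-0.04],0.005]
    - [[0,0,0],[0,0,-0.05],0.005]
    - [[0,0,0],[0,0,-0.05],0.005]
    - [[0,0,0.18],[0,0,0],0.005]

```text
time: 24.48
eef_pos: [0.562, 0.319, 0.2475]
tcp_rot: [0.24, 0.971, 0.003, 0.005]
contact_force: [0.6, 0.1, -1.3]
opening: 0.15
finger_force: 40.9
```

>>> drive_tool:
  moves:
    - [[0,0,0.18],[0,0,0],0.005]
    - [[0,0,0.18],[0,0,0],0.005]
    - [[0,0,0.18],[0,0,0],0.005]
    - [[0,0,0.18],[0,0,0],0.005]
    - [[0,0,0.18],[0,0,0],0.005]

```text
time: 25.1
eef_pos: [0.5591, 0.3178, 0.2402]
tcp_rot: [0.639, 0.769, -0.0, -0.0]
contact_force: [-0.1, 0.9, -0.9]
opening: 0.15
finger_force: 40.9
```

>>> drive_tool:
  moves:
    - [[0,0,0.18],[0,0,0],0.005]
    - [[0,0,0],[0,0,0],0.005]

```text
time: 25.35
eef_pos: [0.5593, 0.3178, 0.2401]
tcp_rot: [0.703, 0.712, -0.0, -0.0]
contact_force: [-0.2, -0.1, -1.0]
opening: 0.152
finger_force: 41.0
```

```bash
python3 - <<'E'
from h import *
from scipy.spatial.transform import Rotation as R
for i in range(3):
    snap("top");s=ctrl.get_state();p=s["eef_pos"];r=R.from_quat(s["tcp_rot"]);print(s["time"],p,r.as_matrix().round(4).tolist(),s["opening"],s["contact_force"])
E
```

```text
25.4 [0.55930948 0.31787091 0.24007582] [[-0.0137, 0.9999, -0.0002], [0.9999, 0.0137, -0.0], [-0.0, -0.0002, -1.0]] 0.15272961076164246 [0.19922343 0.04004589 0.05634067]
25.45 [0.5593783  0.31786972 0.24002354] [[-0.0134, 0.9999, -0.0001], [0.9999, 0.0134, 0.0], [0.0, -0.0001, -1.0]] 0.15485566764557618 [ 0.95527466  0.27904304 -0.9660892 ]
25.5 [0.5594328  0.31787782 0.2399502 ] [[-0.0129, 0.9999, -0.0001], [0.9999, 0.0129, 0.0], [0.0, -0.0001, -1.0]] 0.1523984911639228 [-0.22503556  0.15254568 -0.6838388 ]
```

>>> drive_tool:
  moves:
    - [[0,0,0.013],[0,0,0],0.005]
    - [[0,0,0],[-0.0575,0.0018,0],0.005]
    - [[0,0,0],[-0.0575,0.0018,0],0.005]
    - [[0,0,0],[-0.0575,0.0018,0],0.005]
    - [[0,0,0],[-0.0575,0.0018,0],0.005]

```text
time: 26.12
eef_pos: [0.5661, 0.0862, 0.24]
tcp_rot: [0.708, 0.707, 0.0, 0.0]
contact_force: [0.5, -0.2, 0.1]
opening: 0.152
finger_force: 41.0
```

>>> drive_tool:
  moves:
    - [[0,0,0],[-0.0575,0.0018,0],0.005]
    - [[0,0,0],[0,0,0.04],0.005]
    - [[0,0,0],[0,0,0],0.005]
    - [[0,0,0],[0,0,0],0.005]

```text
time: 26.62
eef_pos: [0.5682, 0.0308, 0.2006]
tcp_rot: [0.708, 0.707, 0.0, 0.0]
contact_force: [0.1, -0.1, -0.4]
opening: 0.157
finger_force: 40.9
```

```bash
python3 - <<'E'
from h import *
from scipy.spatial.transform import Rotation as R
d=snap("scene");s=ctrl.get_state();p=s["eef_pos"];print(s["time"],p,R.from_quat(s["tcp_rot"]).as_matrix().round(4).tolist())
xs=np.arange(92,50,-1)*.001
im=rect(d,.086,xs,np.arange(60,-90,-1)*.001)
print([(round(x*1000),int(v)) for x,v in zip(xs,im[:,10:25,0].astype(float).mean(1))])
im=rect(d,.076,xs,np.arange(60,-90,-1)*.001)
print([(round(x*1000),int(v)) for x,v in zip(xs,im[:,10:25,0].astype(float).mean(1))])
# predicted slip underside corners
b=p[2]-.073
q=proj(d,[[p[0]+a,p[1]+e,b] for a in(.007,-.007) for e in(.02,-.02)]);print(q.round(1).tolist())
cv2.imwrite("pics/s4.png",cv2.resize(d["image"][170:310,290:410],None,fx=4,fy=4,interpolation=cv2.INTER_CUBIC)[:,:,::-1])
E
```

```text
26.675 [0.5686851 0.0309714 0.2013803] [[0.0011, 1.0, 0.0023], [1.0, -0.0011, -0.0003], [-0.0003, 0.0023, -1.0]]
[(92, 81), (91, 93), (90, 113), (89, 140), (88, 167), (87, 187), (86, 200), (85, 205), (84, 207), (83, 207), (82, 208), (81, 207), (80, 204), (79, 196), (78, 182), (77, 160), (76, 134), (75, 106), (74, 84), (73, 71), (72, 71), (71, 82), (70, 102), (69, 126), (68, 147), (67, 164), (66, 174), (65, 180), (64, 181), (63, 181), (62, 178), (61, 175), (60, 171), (59, 167), (58, 164), (57, 161), (56, 160), (55, 159), (54, 159), (53, 159), (52, 160), (51, 161)]
[(92, 82), (91, 83), (90, 82), (89, 82), (88, 80), (87, 78), (86, 81), (85, 92), (84, 113), (83, 139), (82, 165), (81, 185), (80, 198), (79, 205), (78, 207), (77, 207), (76, 207), (75, 207), (74, 205), (73, 199), (72, 187), (71, 168), (70, 142), (69, 114), (68, 89), (67, 73), (66, 69), (65, 76), (64, 93), (63, 115), (62, 138), (61, 157), (60, 171), (59, 178), (58, 180), (57, 178), (56, 172), (55, 164), (54, 154), (53, 146), (52, 140), (51, 136)]
[[348.9, 253.6], [336.7, 242.8], [354.1, 250.7], [341.8, 239.9]]
```

View pics/s4.png

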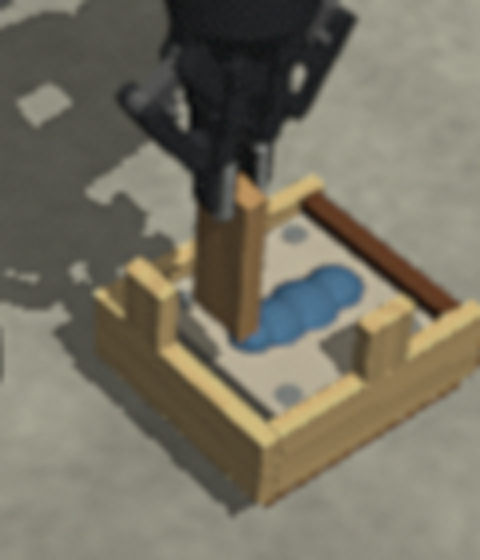

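All three boards stand upright, and the slip hangs vertical over the gap with its lower end near (240,335) in the crop. Board inner face x≈0.5765, mould face ≈0.561, so the gap centre is about 0.5688, which is where the slip is. Lowering in steps.

>>> drive_tool:
  moves:
    - [[0,0,0],[0,0,0.02],0.005]
    - [[0,0,0],[0,0,0.018],0.005]
    - [[0,0,0],[0,0,0.006],0.005]
    - [[0,0,0],[0,0,0],0.005]

```text
time: 27.18
eef_pos: [0.5676, 0.0305, 0.1549]
tcp_rot: [0.708, 0.706, -0.0, -0.001]
contact_force: [0.4, 0.2, -1.0]
opening: 0.157
finger_force: 41.0
```

>>> drive_tool:
  moves:
    - [[0,0,0],[0,0,0.004],0.005]
    - [[0,0,0],[0,0,0.004],0.005]
    - [[0,0,0],[0,0,0],0.005]

```text
time: 27.55
eef_pos: [0.5686, 0.0302, 0.1481]
tcp_rot: [0.708, 0.706, 0.001, 0.001]
contact_force: [0.9, 1.2, 1.2]
opening: 0.151
finger_force: 41.1
```

>>> drive_tool:
  moves:
    - [[0,0,0],[0,0,0.003],0.005]
    - [[0,0,0],[0,0,0.003],0.005]
    - [[0,0,0],[0,0,0],0.005]

```text
time: 27.92
eef_pos: [0.5684, 0.0303, 0.1417]
tcp_rot: [0.708, 0.706, 0.001, 0.001]
contact_force: [2.8, 1.0, 0.1]
opening: 0.154
finger_force: 41.1
```

>>> drive_tool:
  moves:
    - [[0,0,0],[0,0,0.003],0.005]
    - [[0,0,0],[0,0,0],0.005]

```text
time: 28.18
eef_pos: [0.5684, 0.0303, 0.1388]
tcp_rot: [0.708, 0.706, 0.001, 0.001]
contact_force: [4.3, -0.1, 1.2]
opening: 0.152
finger_force: 41.2
```

It is in the gap, with a light touch on the mould side. Nudging +x and going down.

>>> drive_tool:
  moves:
    - [[0,0,0],[0,0.0008,0],0.005]
    - [[0,0,0],[0,0,0.006],0.005]
    - [[0,0,0],[0,0,0.006],0.005]
    - [[0,0,0],[0,0,0],0.005]

```text
time: 28.68
eef_pos: [0.5686, 0.0304, 0.1257]
tcp_rot: [0.708, 0.706, 0.0, -0.0]
contact_force: [3.5, -0.2, -1.7]
opening: 0.151
finger_force: 40.9
```

>>> drive_tool:
  moves:
    - [[0,0,0],[0,0,0.006],0.005]
    - [[0,0,0],[0,0,0.005],0.005]
    - [[0,0,0],[0,0,0],0.005]

```text
time: 29.05
eef_pos: [0.5687, 0.0303, 0.115]
tcp_rot: [0.708, 0.706, 0.0, 0.0]
contact_force: [4.1, -0.1, -0.5]
opening: 0.15
finger_force: 41.0
```

>>> drive_tool:
  moves:
    - [[0,0,0],[0,0,0.003],0.005]
    - [[0,0,0],[0,0,0],0.005]

```text
time: 29.3
eef_pos: [0.5689, 0.0303, 0.1131]
tcp_rot: [0.708, 0.706, 0.0, 0.0]
contact_force: [2.9, 0.6, 4.1]
opening: 0.151
finger_force: 41.6
```

>>> drive_tool:
  moves:
    - [[0,0,0],[0,0,0.0015],0.005]
    - [[0,0,0],[0,0,0],0.005]

```text
time: 29.55
eef_pos: [0.569, 0.0304, 0.113]
tcp_rot: [0.708, 0.706, -0.0, 0.0]
contact_force: [0.4, 0.3, 10.4]
opening: 0.152
finger_force: 42.4
```

>>> drive_tool:
  moves:
    - [[0,0,0],[0,0,-0.001],0.03]
    - [[0,0,0],[0,0,0],0.03]
    - [[0,0,0],[0,0,0],0.03]
    - [[0,0,0],[0,0,-0.03],0.03]
    - [[0,0,0],[0,0,-0.06],0.03]

```text
time: 30.18
eef_pos: [0.5659, 0.0306, 0.199]
tcp_rot: [0.708, 0.706, -0.003, -0.004]
contact_force: [1.5, -0.4, 0.2]
opening: 0.352
finger_force: 0.0
```

>>> drive_tool:
  moves:
    - [[0,0,0],[-0.06,0,0],0.03]
    - [[0,0,0],[-0.06,0,0],0.03]
    - [[0,0,0],[-0.06,0,0],0.03]
    - [[0,0,0],[0,0,0],0.03]

```text
time: 30.68
eef_pos: [0.5675, -0.1533, 0.2016]
tcp_rot: [0.71, 0.704, -0.0, -0.0]
contact_force: [0.9, 0.6, 0.3]
opening: 0.358
finger_force: 0.0
```

```bash
python3 - <<'E'
from h import *
d=snap("scene");print(ctrl.get_state()["time"])
print(proj(d,[[.5688,.0303,.131],[.5688,.0503,.131]]).round(1).tolist())
cv2.imwrite("pics/s5.png",cv2.resize(d["image"][170:350,260:420],None,fx=3.3,fy=3.3,interpolation=cv2.INTER_CUBIC)[:,:,::-1])
E
```

```text
30.725
[[345.1, 245.7], [351.3, 251.1]]
```

View pics/s5.png

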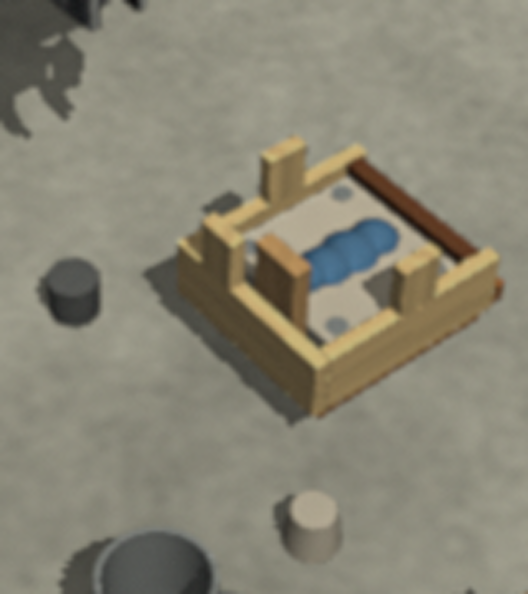

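The picture shows all three boards upright and the slip standing in the gap. Its top centre is at crop (284,252), against a predicted (281,250) for fully seated, and the weight and plug are in place. Handing in.

```bash
python3 -c "
from plant import ctrl
print(ctrl.sign_off())"
```

```text
the job is handed in; nothing more can be done
None
```

The job is handed in at about 31 s of the 72 s allowed: all three boards are upright at their stops, and slip14 stands released in the roughly 16 mm gap, down on the baseboard. The arm slipped off the side tabs near the top of their swing, so I finished all three boards by pushing their tabs from outside.

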